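Add the slotted weight to the tofu press

TASK

Pick up the small slotted weight by its upright lug, slide it sideways onto the stem of the tofu press from the press's open front, above the weight that is already there. Then, pressing only lightly, turn it on the stem until its slot faces away from the lower weight's slot and it drops over the two pips to lie fully home, flat on the lower weight's ring, and let go. Never force the weight against the press, and leave the timer, the tin and the jar alone.

Things in the scene. Friction and masses are not known exactly. Their poses are not given: they have to be found in the camera images.
- weight: small steel slotted weight lying flat, about 0.35 kg: a disc 92 mm across, 12 mm thick, with an upright lug on top. Origin: centre of its underside; z up. A 13 mm wide slot runs from the middle to the rim and opens toward +x (mouth flared to 21 mm over the last 5 mm); its closed end is flat, at x = -6.5 mm. A notch 10 mm wide is cut through the rim at +y and at -y, from y = 29 mm outwards
- lug (a point): grip point on the weight's lug, at (-34, 0, 36) mm of the weight, axes as the weight's. The lug is an upright plate 10 mm thick (along y) and 20 mm long (x = -44 to -24 mm); it reaches from the disc's top, 12 mm, to 46 mm above the underside
- slot_mouth (a point): middle of the mouth of the weight's slot, at (46, 0, 6) mm of the weight, axes as the weight's. Home: it points oppopoint to the lower weight's slot, within 0.55 rad as the pips decide, both notches over the pips (1.5 mm to spare each side); else the weight rides on the pips, 5 mm too high. From a straight entry it turns about 25 to 100 degrees counter-clockwise seen from above
- press: tofu press, fixed and rigid: slatted light-wood mould 172 x 172 x 54 mm, round metal plate on top, a steel stem on its axis. Origin: under the stem on the worktop; z up; open front toward -x. A rail (6 mm rod, 68 mm from the stem, top at 89 mm) runs round the back from -100 to +100 degrees about +x, so a weight can only slide on from the front, moving along +x or up to 35 degrees from it
- stem_foot (a point): point on the stem's axis level with the top of the lower weight's ring, where the small weight's underside comes to lie: 72 mm above the worktop; axes as the press's. The stem is 10 mm thick. Its head, 22 mm across, begins 28 mm above this point and ends 43 mm above it: a weight cannot go over the top, only sideways under the head. The slot has 1.5 mm to spare on each side of the stem
- base_weight: large steel slotted weight pinned fast round the stem: disc 116 mm across, 12 mm thick; origin at the centre of its underside, 58 mm above the worktop. Its slot opens toward its +x, to the front right. A stiff ring (2 mm proud) on it bears two bevelled pips, 7 mm thick, 5 mm high, 34 mm from the stem. Their line lies along this weight's y, but up to 0.55 rad either way: see or feel where
- kitchen_timer: red and white wind-up kitchen timer, 62 mm across, 48 mm high; origin at the centre of its underside. Leave it alone
- corn_tin: small printed food tin, 57 mm across, 72 mm high; origin at the centre of its underside. Leave it alone
- spice_jar: small glass jar with a yellow lid, 52 mm across, 75 mm high; origin at the centre of its underside. Leave it alone
There are look-alikes about, which are no part of the job. What is shaped like the weight but blue or orange is not meant.

How it is judged (in metres and radians):
On the way, in this order (a step that is already met when the one before it is completed fails the run):
1. the weight is on the stem, above the lower weight and not yet home (horizontal distance between weight and stem_foot below 0.008 m and z of weight in the frame of stem_foot between 0.0025 and 0.018 m and angle between weight's own z axis and vertical below 0.15 rad), for 0.1 s.
2. the weight has dropped over the pips, its slot opposite the lower slot (horizontal distance between weight and stem_foot below 0.004 m and z of weight in the frame of stem_foot below 0.0015 m and x of slot_mouth in the frame of base_weight below -0.035 m), for 0.2 s.
At the end, for the whole second after the job is handed in: The small weight is released and at rest round the stem (centre within 4 mm of the stem axis), fully home over the pips (underside within 1.5 mm of stem_foot's height, tilt under 0.03 rad), its slot facing away from the lower weight's slot (within about 40 degrees of opposite) (all of step 2 and z of weight in the frame of stem_foot above -0.0015 m and angle between weight's own z axis and vertical below 0.03 rad and linear speed of weight below 0.01 m/s); the robot touches nothing.
It fails at once if the weight is forced against the press or the lower weight with more than 25 N (contact force between weight and press above 25 N or contact force between weight and base_weight above 25 N).
It fails at once if the gripper or arm pushes the press or the lower weight with more than 25 N (contact force between any of the arm, the fingers and press above 25 N or contact force between the fingers and base_weight above 25 N).
It fails at once if the timer, the tin or the jar is shifted by more than 20 mm or tipped (distance of any of kitchen_timer, corn_tin, spice_jar from where it was at the start of the episode above 0.02 m or angle between any of corn_tin, spice_jar's own z axis and vertical above 0.3 rad).
It also fails if it takes over 64 s, if anything falls off the work surface, if the arm or the gripper's body presses on something with over 40 N, if the wrist force passes 120 N, or if a joint passes its speed limit or range.

ROBOT

A 7-joint arm with a two-finger parallel gripper is mounted at the origin on a cart in front of the work surface, level with it; the furniture and walls round the work are solid. World frame = base frame: x ahead of the robot, y to its left, z up, the work surface at z = 0. Lengths are in mm, angles in rad, forces in N, time in s.
With the tool pointing down it reaches from about 425 to 875 mm from the base axis. Payload 8.4 kg.
Tool frame: the origin (TCP) lies between the finger pads; the fingertips stand 11 mm ahead of it and the grasp point (between the pads) lies 8 mm behind it; z points along the fingers, y is the line along which they close (so a half turn about z gives the same grasp; the last joint's range is limited). The gripper opens to 85 mm and grips with 20 to 120 N. Pads are 22 mm wide; open, the fingers measure 114 mm over their backs; the gripper's body (76 mm by 85 mm) begins 54 mm behind the grasp point. The pads swing forward as they close: fully open they stand 13 mm farther back than shut.
Start: joints at [-1.218, 0.333, 0.04, 1.465, -0.013, 1.343, -0.059], TCP at [283.777, 584.751, 219.908] pointing down, gripper open.
Joint ranges: [-2.58, 2.58], [-0.38, 2.09], [-1.3, 1.39], [0.25, 2.4], [-1.5, 4.64], [0.08, 2.09], [-2.65, 2.65]. Speed limits (rad/s): [2.22, 2.22, 2.79, 2.79, 3.14, 3.14, 3.14].

INTERFACE

Orientations are given as [roll, pitch, yaw] about the fixed x, y, z axes, in that order (R = Rz(yaw) Ry(pitch) Rx(roll)).
In Python, from rig import env gives the robot as it stands.
- The arm moves only by the tool move_arm, never from a script. Its argument "targets" is a list that holds one entry, the list of rows, each a list of 7 numbers: the turn, a rotation vector about the tool's x, y, z in shares of 360 degrees (1.0 is 360 degrees), then the shift along the tool's x, y, z in fractions of the full range, 1 being 0.8 m, then the opening, from -1 (shut) to 1 (fully open). In form: [[[wx, wy, wz, x, y, z, jaw], ...]]. A call has 1 to 8 rows; each row is the pose to reach, as a shift and turn from the pose commanded when the call began, along the tool's axes at that moment; what a row does not reach only later rows make up. A row lasts 1/12 s, in which the tool goes at most 41.7 mm and 7.16 degrees, less where a joint would pass 70% of its speed; a pose out of reach is approached as far as the arm can. A shift or turn number past 1, either way, is cut back to 1. A call with a gripper value outside its range is refused whole. The fingers move at their own pace and stop on an object; "force" is the grip in N (left out, the last holds). Time passes only in rows, so rows that repeat a pose let the fingers close. It gives the time, the measured TCP pose, the force, the opening and the grip force at its end, in the units of the state.
- env.get_obs(): the state, without advancing time (a new reading comes with each control period).
- env.snapshot(name): name is "scene" or "top" or "wrist"; returns a dict with "frame" (480x640x3 uint8, red, green, blue), "K" (3x3 intrinsics, pixels), "T" (4x4, takes a point from camera to world coordinates). Camera axes: x right, y down, z forward; pixel columns grow to the right and rows downward; lengths in mm; the calibration is good to about 2 mm. A picture is of the moment at which its call begins. There is no depth.
- env.close_job(): hands the job in; it is judged then, once.
Trained networks look in the newest picture that a camera, given by its name, has taken for a name from the list of things; names that differ only in an ending like _2 or _b are one class to them, and where a whole thing is asked for, a point or a joint stands for the part that bears it (a point fixed in the world has none). Each returns a list of dicts, best first, with "score" (0 to 1); they miss things now and then, are a little off and sometimes report something else, mostly with a low value. They report only what shows in the picture. A call takes as long as a camera call. They do not tell look-alikes from the thing itself.
- env.trace(camera, target): "pixels" (480x640 bool, what is visible of it) and "at" ([row, column] in pixels, amid what is visible of it).
- env.place_of(camera, target): "at" ([row, column] in pixels: a listed point, or the origin of a listed thing).
The state is a dict: "time_s": time; "joints": joint angles; "joint_vel": joint speeds; "joint_torque": joint torques, N m; "position": TCP position; "ee_rot": TCP orientation; "contact_force": force on the tool from outside, world axes, zero at the start; "moment": the same for the moment, N m; "gripper_width": opening from 0.0 (shut) to 1.0 (fully open); "grasp_force": force on a finger pad.
Only numpy, scipy, OpenCV 4.12 (cv2) and the standard library are available. Lean on these libraries where they do the work, as an engineer would, in place of code of your own. Each camera call takes 0.05 s, during which the arm holds its last target. There are 200 camera calls.

## Working session

There is one attempt and no reset: what is moved stays moved. The work goes in short steps, Python scripts to look and compute and a tool call to move; the robot and the scene stay as the last step left them, time stands still between calls to the robot, and variables do not carry over. Pictures are saved under pics/ and viewed, at most 10 in all, crops included, and the job is handed in when it is done.

Besides the shell and the picture viewer there is one more tool, called after "Request:" as name(argument=value, ...) on one line, values as JSON. move_arm: Moves the arm, as the interface text tells. Its arguments: {"type":"object","properties":{"targets":{"type":"array","items":{"type":"array","items":{"type":"array","items":{"type":"number"}}}},"force":{"type":"number"}},"required":["targets"]}

```bash
mkdir -p pics; ls
cat > h.py <<'E'
import numpy as np, cv2
from rig import env
from scipy.spatial.transform import Rotation as R
def snap(cam,fn=None):
    s=env.snapshot(cam)
    if fn: cv2.imwrite('pics/'+fn,cv2.cvtColor(s['frame'],cv2.COLOR_RGB2BGR))
    return s
def ray(s,at):
    K,T=np.array(s['K']),np.array(s['T'])
    d=T[:3,:3]@np.linalg.inv(K)@np.array([at[1],at[0],1.])
    return T[:3,3],d/np.linalg.norm(d)
def onz(s,at,z):
    o,d=ray(s,at); return o+d*(z-o[2])/d[2]
def tri(rs):
    A=np.zeros((3,3));b=np.zeros(3)
    for o,d in rs:
        P=np.eye(3)-np.outer(d,d);A+=P;b+=P@o
    p=np.linalg.solve(A,b)
    return p,[np.linalg.norm((np.eye(3)-np.outer(d,d))@(p-o)) for o,d in rs]
def proj(s,p):
    K,T=np.array(s['K']),np.array(s['T'])
    c=K@(np.linalg.inv(T)@np.append(p,1))[:3]; return c[1]/c[2],c[0]/c[2]
E
python3 - <<'E'
from h import *
np.set_printoptions(precision=1,suppress=True)
o=env.get_obs(); print(o)
names=['weight','lug','slot_mouth','press','stem_foot','base_weight','kitchen_timer','corn_tin','spice_jar']
ims=[]
for c in ['scene','top','wrist']:
    s=snap(c,c+'0.png'); print(c,s['T'][:3,3],s['T'][:3,2])
    for n in names:
        print(n,[(np.round(d['at']),round(d['score'],2),onz(s,d['at'],{'lug':36,'stem_foot':72,'base_weight':58,'slot_mouth':6}.get(n,0))) for d in env.place_of(c,n)])
E
```

```text
pics
{'time_s': 0.0, 'joints': array([-1.2,  0.3,  0. ,  1.5, -0. ,  1.3, -0.1]), 'joint_vel': array([-0.,  0.,  0.,  0., -0.,  0., -0.]), 'joint_torque': array([ -0. , -65.9,   1.4, -40.6,   0. ,   0. ,  -0. ]), 'position': array([283.6, 584.3, 219. ]), 'ee_rot': array([-3.1,  0. ,  2.7]), 'contact_force': array([-0.4,  0.5, -0.5]), 'moment': array([-0.,  0.,  0.]), 'grasp_force': 0.0, 'gripper_width': 0.9968053551262668}
scene [-72.7 499.8 647.2] [ 0.7 -0.3 -0.7]
weight [(array([283., 444.]), 0.89, array([335.1,  56.7,   0. ])), (array([315., 249.]), 0.86, array([433.7, 393.7,   0. ])), (array([278., 312.]), 0.61, array([457.8, 261.5,   0. ]))]
lug [(array([277., 323.]), 0.9, array([420.7, 256.8,  36. ])), (array([311., 225.]), 0.67, array([431.5, 429.8,  36. ])), (array([278., 461.]), 0.64, array([306.9,  50. ,  36. ]))]
slot_mouth [(array([265., 297.]), 0.63, array([494.3, 273.5,   6. ])), (array([267., 422.]), 0.63, array([380.6,  72.7,   6. ])), (array([304., 276.]), 0.55, array([429.2, 343.7,   6. ])), (array([275., 219.]), 0.21, array([540.2, 411. ,   6. ]))]
press [(array([2
[... 1510 characters left out ...]
1., 481.]), 0.82, array([539.8, -10. ,  58. ])), (array([197., 219.]), 0.5, array([537.3, 393.7,  58. ]))]
kitchen_timer [(array([310., 353.]), 0.63, array([371.9, 182.8,   0. ]))]
corn_tin [(array([167., 340.]), 0.91, array([606.8, 208.3,   0. ]))]
spice_jar [(array([197., 220.]), 0.56, array([552.6, 403.7,   0. ]))]
wrist [209.7 620.2 374. ] [ 0.3 -0.1 -0.9]
weight [(array([371., 229.]), 0.69, array([434.3, 392.1,  -0. ]))]
lug [(array([383., 247.]), 0.85, array([435.2, 424.5,  36. ]))]
slot_mouth [(array([386., 189.]), 0.91, array([428.5, 340.6,   6. ]))]
press []
stem_foot []
base_weight []
kitchen_timer []
corn_tin []
spice_jar [(array([433., 284.]), 0.37, array([549.7, 407.7,   0. ]))]
```

Run:
```python
import cv2,numpy as np
a=cv2.imread('pics/scene0.png');b=cv2.imread('pics/top0.png')
ca=a[150:350,180:500];cb=b[150:400,180:540]
cv2.imwrite('pics/v1.png',np.vstack([cv2.resize(ca,(480,300)),cv2.resize(cb,(480,300),interpolation=cv2.INTER_AREA)]) if 0 else cv2.resize(b[130:400,170:530],(800,600)))
cv2.imwrite('pics/v2.png',cv2.resize(a[120:360,180:500],(800,600)))
```

```text
(no output)
```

View pics/v1.png

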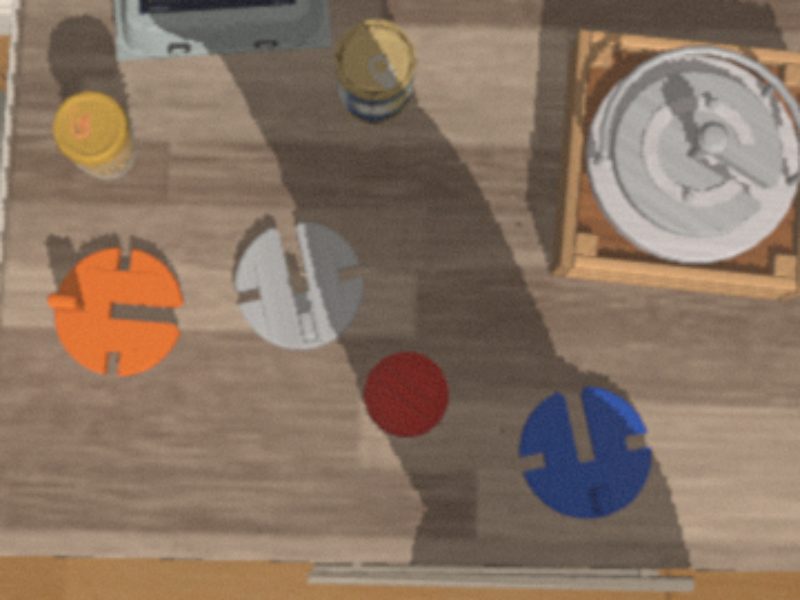

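View pics/v2.png

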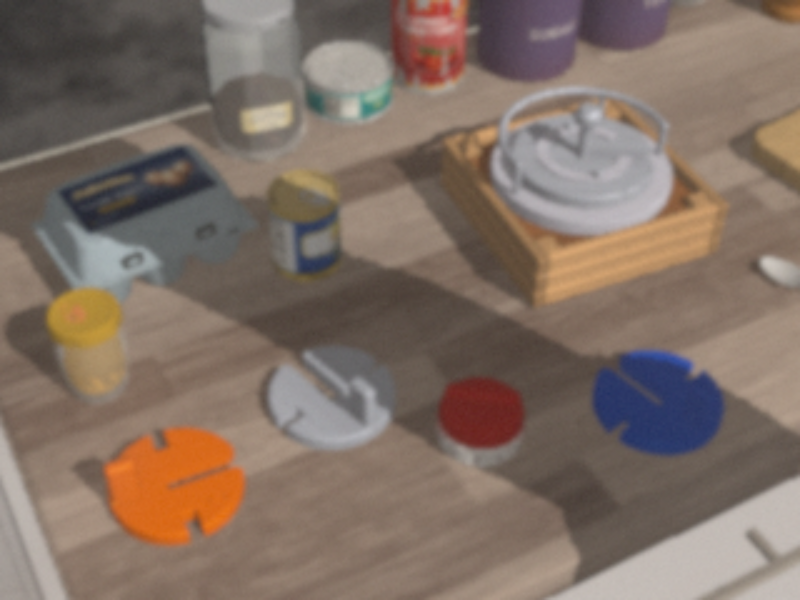

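The steel weight is at top-view pixel (259,305). The look-alikes are the blue one at (333,435) and the orange one at (269,224); I'm choosing the unpainted steel one. The press is at upper right, about (200,483), with the base slot pointing lower right in that view. I'll look at the press and then the weight from above with the wrist camera.

```bash
cat >> h.py <<'E'
def rel(p,yaw,from_p=None,from_yaw=None):
    o=env.get_obs(); ee=o['ee_rot']; Rm=R.from_euler('xyz',ee)
    q=np.array(o['position']) if from_p is None else np.array(from_p)
    if from_yaw is not None: Rm=R.from_euler('xyz',[np.pi,0,from_yaw])
    Rt=R.from_euler('xyz',[np.pi,0,yaw])
    print('turn',np.round((Rm.inv()*Rt).as_rotvec(),3),'shift',np.round(Rm.inv().apply(np.array(p)-q)/1000,4),'| pos',np.round(q,1),'ee',np.round(ee,3),'t',round(o['time_s'],2),'F',np.round(o['contact_force'],1))
E
python3 - <<'E'
from h import *
print(np.round(env.get_obs()['ee_rot'],4), env.get_obs()['joints'])
rel([500,-5,240],0.6,[283.777,584.751,219.908])
# stem head rough from top pic
s=snap('top');print(onz(s,(191.6,490.9),115));print(onz(s,(167.,340),0))
E
```

```text
[-3.1416 -0.      2.6897] [-1.21820115  0.33317232  0.0399287   1.46541954 -0.01341367  1.34329305
 -0.05850359]
turn [-0.    0.    2.09] shift [-0.452  -0.4362 -0.0201] | pos [283.8 584.8 219.9] ee [-3.142 -0.     2.69 ] t 1.5 F [-1.1  0.9 -0.7]
[539.76223522 -11.43417833 115.        ]
[607.15408349 207.63481415   0.        ]
```

Careful with the scale: shifts go in shares of 0.8 m and turns go in shares of 360 degrees. That gives: -0.452 m is -0.565, -0.436 m is -0.545, 2.09 rad is 0.3326.

Request:
move_arm(targets=[[[0,0,0.3326,-0.565,-0.545,-0.025,1],[0,0,0.3326,-0.565,-0.545,-0.025,1],[0,0,0.3326,-0.565,-0.545,-0.025,1],[0,0,0.3326,-0.565,-0.545,-0.025,1],[0,0,0.3326,-0.565,-0.545,-0.025,1],[0,0,0.3326,-0.565,-0.545,-0.025,1],[0,0,0.3326,-0.565,-0.545,-0.025,1],[0,0,0.3326,-0.565,-0.545,-0.025,1]]])

```text
time_s: 2.22
position: [398.8, 270.0, 230.8]
ee_rot: [3.141, -0.001, 1.684]
contact_force: [1.7, 0.1, 0.0]
gripper_width: 0.999
grasp_force: 0.0
```

Run:
```python
from h import *
rel([500,-5,240],0.6)
```

```text
turn [-0.000e+00 -1.000e-03  1.084e+00] shift [-0.2847  0.0696 -0.0094] | pos [398.8 270.  230.8] ee [ 3.141e+00 -1.000e-03  1.684e+00] t 2.22 F [1.7 0.1 0. ]
```

Scaled: -0.285 m is -0.3563, 0.07 m is 0.0875, 1.084 rad is 0.1725.

Request:
move_arm(targets=[[[0,0,0.1725,-0.3563,0.0875,-0.0113,1],[0,0,0.1725,-0.3563,0.0875,-0.0113,1],[0,0,0.1725,-0.3563,0.0875,-0.0113,1],[0,0,0.1725,-0.3563,0.0875,-0.0113,1],[0,0,0.1725,-0.3563,0.0875,-0.0113,1],[0,0,0.1725,-0.3563,0.0875,-0.0113,1],[0,0,0.1725,-0.3563,0.0875,-0.0113,1],[0,0,0.1725,-0.3563,0.0875,-0.0113,1]]])

```text
time_s: 2.88
position: [503.5, -11.2, 240.5]
ee_rot: [3.138, -0.001, 0.674]
contact_force: [-0.6, 0.4, 1.2]
gripper_width: 0.998
grasp_force: 0.0
```

Run:
```python
from h import *
rel([500,-5,240],0.6)
np.set_printoptions(precision=1,suppress=True)
s=snap('wrist','w1.png'); np.savez('w1.npz',K=s['K'],T=s['T'])
print(s['T'])
for n,z in [('stem_foot',72),('base_weight',58),('press',0)]:
    print(n,[(np.round(d['at'],1),round(d['score'],2),onz(s,d['at'],z)) for d in env.place_of('wrist',n)])
print('axis pts', [proj(s,[541,-11.5,z]) for z in (72,100,115)])
cv2.imwrite('pics/w1b.png',cv2.resize(cv2.imread('pics/w1.png'),(800,600)))
```

```text
turn [ 0.003 -0.001  0.074] shift [ 0.0012 -0.007   0.0005] | pos [503.5 -11.2 240.5] ee [ 3.138e+00 -1.000e-03  6.740e-01] t 2.88 F [-0.6  0.4  1.2]
[[  0.6  -0.7  -0.2 566.7]
 [ -0.8  -0.6  -0.2  40. ]
 [  0.    0.3  -0.9 394.6]
 [  0.    0.    0.    1. ]]
stem_foot [(array([171.9, 346.5]), 0.78, array([544.1, -13.1,  72. ])), (array([169.8, 345.2]), 0.27, array([544.8, -11.1,  72. ]))]
base_weight [(array([170.9, 342.7]), 0.92, array([541.7, -12.2,  58. ]))]
press [(array([158.7, 338.4]), 0.97, array([544.4,  -9.4,   0. ]))]
axis pts [(np.float64(173.53071314579222), np.float64(342.75759871480136)), (np.float64(179.18798955809888), np.float64(345.2439286041455)), (np.float64(182.65703057215862), np.float64(346.76854570467367))]
```

View pics/w1b.png

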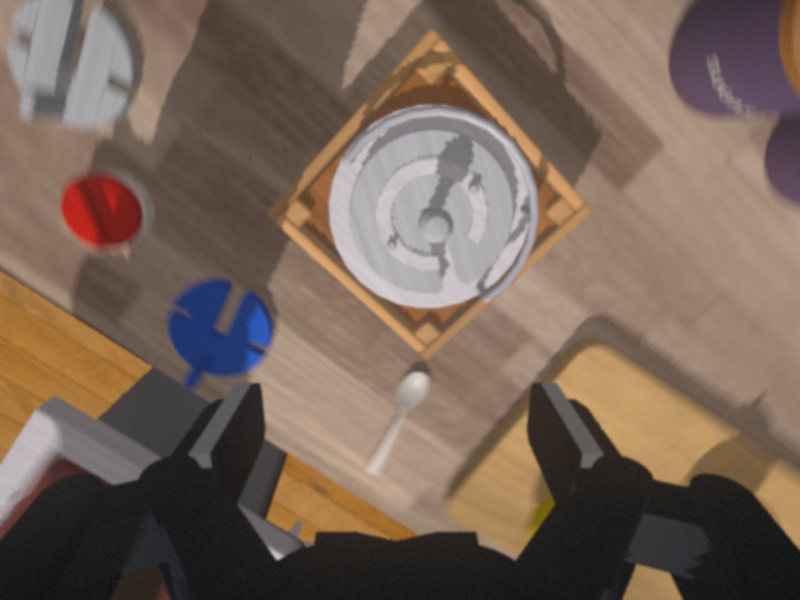

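The steel weight shows at upper left of the wrist picture. The press has its stem head at view pixel (435,222), with pips near (475,180) and (393,240). I'll look closer.

Scaled: 0.055 m is 0.0688, 0.024 m is 0.03, 0.07 rad is 0.0111.

Request:
move_arm(targets=[[[0,0,0.0111,0.01,0.03,0.0688,1],[0,0,0.0111,0.01,0.03,0.0688,1],[0,0,0.0111,0.01,0.03,0.0688,1],[0,0,0.0111,0.01,0.03,0.0688,1],[0,0,0.0111,0.01,0.03,0.0688,1]]])

```text
time_s: 3.5
position: [523.4, -14.9, 185.5]
ee_rot: [3.142, -0.001, 0.624]
contact_force: [0.0, -0.2, 0.5]
gripper_width: 1.001
grasp_force: 0.0
```

Run:
```python
from h import *
rel([500,-5,240],0.6)
np.set_printoptions(precision=1,suppress=True)
s=snap('wrist','w2.png'); np.savez('w2.npz',K=s['K'],T=s['T'])
for n,z in [('stem_foot',72),('base_weight',58),('press',0)]:
    print(n,[(np.round(d['at'],1),round(d['score'],2),onz(s,d['at'],z)) for d in env.place_of('wrist',n)])
a=proj(s,[541,-11.5,85]);print(a)
r,c=int(a[0]),int(a[1]);print(r,c)
im=cv2.imread('pics/w2.png')
r0,c0=max(r-90,0),c-120;print(r0,c0)
cv2.imwrite('pics/w2b.png',cv2.resize(im[r0:r0+180,c0:c0+240],(800,600),interpolation=cv2.INTER_CUBIC))
```

```text
turn [ 0.    -0.001  0.024] shift [-0.0132 -0.0217 -0.0545] | pos [523.4 -14.9 185.5] ee [ 3.142e+00 -1.000e-03  6.240e-01] t 3.5 F [ 0.  -0.2  0.5]
stem_foot [(array([199.1, 330. ]), 0.77, array([544.9, -12. ,  72. ])), (array([23.2,  4.8]), 0.33, array([516. , 225.5,  72. ]))]
base_weight [(array([197.4, 327.4]), 0.64, array([542.4, -11.9,  58. ]))]
press [(array([183.2, 324.7]), 0.65, array([542.1, -11. ,   0. ]))]
(np.float64(207.2131962845989), np.float64(326.883062213294))
207 326
117 206
```

View pics/w2b.png

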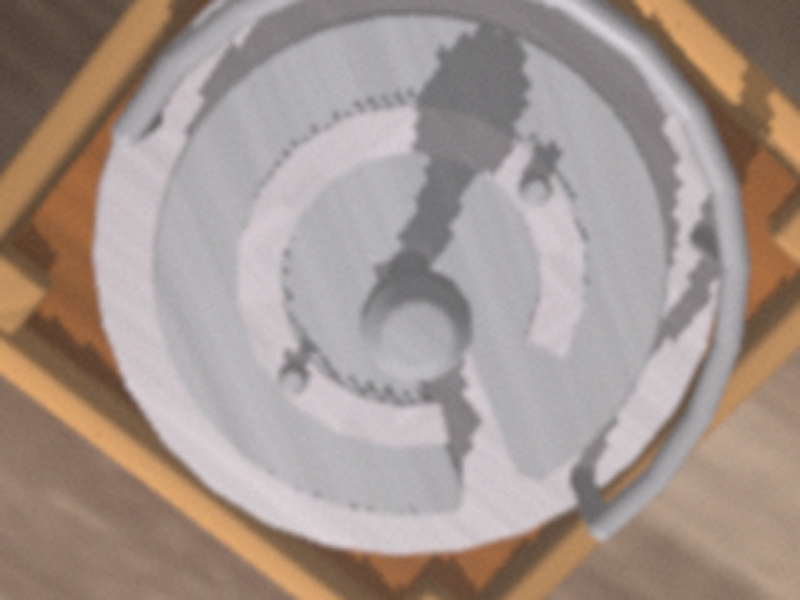

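Run:
```python
from h import *
np.set_printoptions(precision=2,suppress=True)
s=dict(np.load('w2.npz'))
f=lambda x,y,z: onz(s,(117+y/3.3333,206+x/3.3333),z)
p1,p2=f(537,188,76),f(294,376,76); print('pips',p1,p2,(p1+p2)/2,np.linalg.norm(p1-p2),'dir',np.arctan2(*(p1-p2)[1::-1]))
h=f(418,335,115);print('head',h)
a,b=f(130,135,86),f(600,530,86);print('rail ends',a,b)
m=(p1+p2)/2
for q in(a,b):print(np.linalg.norm((q-m)[:2]),np.arctan2(*(q-m)[1::-1]))
for q in [(530,478),(460,510)]:
  v=f(*q,72)-m;print('slot rim',np.linalg.norm(v[:2]),np.arctan2(v[1],v[0]))
print('ring gap',[np.arctan2(*(f(*q,72)-m)[1::-1]) for q in [(550,355),(445,425)]])
```

```text
pips [576.05 -21.68  76.  ] [510.93  -3.47  76.  ] [543.49 -12.57  76.  ] 67.62112829138965 dir -0.2726913174621235
head [542.98 -12.57 115.  ]
rail ends [536.78  54.14  86.  ] [524.17 -78.97  86.  ]
67.05050751863807 1.6710446727136552
69.1495056422655 -1.8540090528728073
slot rim 55.34854337256365 -1.9819164348657285
slot rim 57.04910649543802 -2.305628673723004
ring gap [np.float64(-1.4515920840135408), np.float64(-2.2876667273146722)]
```

Pip midpoint and stem head agree: the stem is at (543.3,-12.5), the pip line gives a home yaw of about 1.298, and press yaw is about -0.09. Next, over to the steel weight.

Run:
```python
from h import *
rel([430,262,180],0.25)
```

```text
turn [-0.    -0.002  0.371] shift [ 0.0854 -0.2802  0.0057] | pos [523.7 -15.5 185.7] ee [ 3.141e+00 -2.000e-03  6.210e-01] t 3.7 F [-0.1 -0.9 -0.1]
```

Scaled: -0.28 m is -0.35, 0.085 m is 0.1063, 0.37 rad is 0.0589.

Request:
move_arm(targets=[[[0,0,0.0589,0.1063,-0.35,0.0075,1],[0,0,0.0589,0.1063,-0.35,0.0075,1],[0,0,0.0589,0.1063,-0.35,0.0075,1],[0,0,0.0589,0.1063,-0.35,0.0075,1],[0,0,0.0589,0.1063,-0.35,0.0075,1],[0,0,0.0589,0.1063,-0.35,0.0075,1],[0,0,0.0589,0.1063,-0.35,0.0075,1],[0,0,0.0589,0.1063,-0.35,0.0075,1]]])

```text
time_s: 4.37
position: [427.4, 266.3, 179.3]
ee_rot: [-3.139, -0.001, 0.255]
contact_force: [-0.4, 0.4, 0.3]
gripper_width: 0.996
grasp_force: 0.0
```

Request:
move_arm(targets=[[[0,0,0,0,0,0,1],[0,0,0,0,0,0,1],[0,0,0,0,0,0,1]]])

```text
time_s: 4.62
position: [430.3, 260.5, 179.0]
ee_rot: [3.142, -0.001, 0.25]
contact_force: [0.2, 0.4, 0.8]
gripper_width: 0.996
grasp_force: 0.0
```

Run:
```python
from h import *
rel([430,262,180],0.25)
np.set_printoptions(precision=1,suppress=True)
s=snap('wrist','w3.png'); np.savez('w3.npz',K=s['K'],T=s['T'])
for n,z in [('weight',0),('lug',36),('slot_mouth',6)]:
    print(n,[(np.round(d['at'],1),round(d['score'],2),onz(s,d['at'],z)) for d in env.place_of('wrist',n)])
r,c=map(int,proj(s,[450,262,12]))
im=cv2.imread('pics/w3.png')
r0,c0=max(r-90,0),max(c-120,0);print(r0,c0)
cv2.imwrite('pics/w3b.png',cv2.resize(im[r0:r0+180,c0:c0+240],(800,600),interpolation=cv2.INTER_CUBIC))
```

```text
turn [ 0.    -0.001 -0.   ] shift [ 0.0001 -0.0015 -0.001 ] | pos [430.3 260.5 179. ] ee [ 3.142e+00 -1.000e-03  2.500e-01] t 4.62 F [0.2 0.4 0.8]
weight [(array([333.2, 482. ]), 0.95, array([338.2,  58. ,   0. ])), (array([179.1, 322.5]), 0.69, array([453.6, 260.3,   0. ])), (array([167.1, 174.3]), 0.63, array([431.3, 391.7,   0. ]))]
lug [(array([160.7, 114.7]), 0.72, array([433.1, 426.2,  36. ])), (array([227.3, 319.5]), 0.63, array([419.5, 254.7,  36. ]))]
slot_mouth [(array([297.5, 495.7]), 0.79, array([382.9,  64.6,   6. ])), (array([123.3, 322.7]), 0.6, array([500.6, 272.5,   6. ])), (array([183. , 220.6]), 0.6, array([428.8, 347.9,   6. ]))]
94 199
```

View pics/w3b.png

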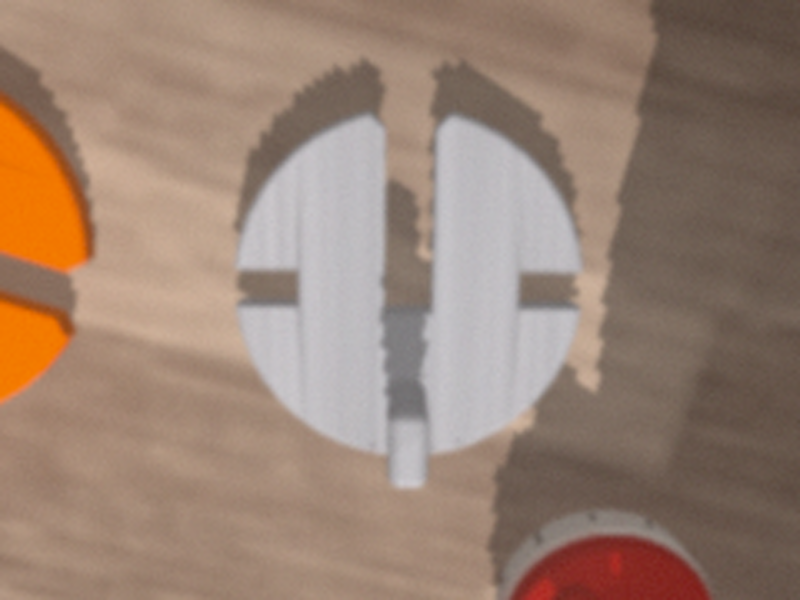

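Run:
```python
from h import *
np.set_printoptions(precision=2,suppress=True)
s=dict(np.load('w3.npz'))
f=lambda x,y,z: onz(s,(94+y/3.3333,199+x/3.3333),z)
l,r=f(238,286,12),f(581,287,12);c=(l+r)/2
print('rim diam',np.linalg.norm(l-r),c,'yaw',np.arctan2(*(l-r)[1::-1])-np.pi/2)
il,ir=f(298,286,12),f(520,287,12);print(np.linalg.norm(il-ir),(il+ir)/2)
# slot edges
a=(f(384,140,12)+f(433,140,12))/2;b=(f(386,300,12)+f(430,300,12))/2
print('slot',a,b,np.arctan2(*(a-b)[1::-1]))
t=f(408,486,46);t2=f(408,420,46);L=(t+t2)/2
print('lug top',L,np.linalg.norm(t-t2),'yaw',np.arctan2(*(c-L)[1::-1]),np.linalg.norm((c-L)[:2]))
# two-view lug height using top camera + wrist nets
w=dict(s); tt=snap('top'); d=env.place_of('top','lug')
for q in d: print(q['score'],tri([ray(tt,q['at']),ray(s,(227.3,319.5))]))
print(proj(s,L))
```

```text
rim diam 89.8875889366601 [454.73 261.38  12.  ] yaw 0.2462759582979286
58.17868590032847 [454.7  261.51  12.  ]
slot [490.64 270.97  12.  ] [451.18 260.87  12.  ] 0.25054123253390886
lug top [420.67 253.45  46.  ] 16.979983886815933 yaw 0.2287854242055367 34.97513287793347
0.68 (array([442.12, 324.95, 241.15]), [np.float64(65.20864712941206), np.float64(65.20864712941217)])
(np.float64(229.99010535507261), np.float64(321.4012240122401))
```

Run:
```python
from h import *
s=dict(np.load('w3.npz')); s0=dict(snap('top'))
print(tri([ray(s0,(275,306)),ray(s,(227.3,319.5))]))
rel([421,253.3,70],0.246)
```

```text
(array([421.42285979, 256.19248565,  43.30744939]), [np.float64(0.9455663451144617), np.float64(0.9455663451144496)])
turn [-0.    -0.     0.003] shift [-0.0106  0.0048  0.1086] | pos [430.1 260.6 178.6] ee [-3.142 -0.     0.249] t 4.97 F [ 0.3 -0.6  0.5]
```

Scaled: 0.108 m is 0.135, -0.0106 m is -0.0133, 0.003 rad is 0.0005.

Request:
move_arm(targets=[[[0,0,0.0005,-0.0133,0.006,0.05,0.7],[0,0,0.0005,-0.0133,0.006,0.1,0.7],[0,0,0.0005,-0.0133,0.006,0.135,0.7],[0,0,0.0005,-0.0133,0.006,0.135,0.7],[0,0,0.0005,-0.0133,0.006,0.135,0.7],[0,0,0.0005,-0.0133,0.006,0.135,0.7]]])

```text
time_s: 5.47
position: [421.9, 254.4, 72.2]
ee_rot: [-3.141, -0.002, 0.246]
contact_force: [0.7, -0.4, 0.7]
gripper_width: 0.844
grasp_force: 0.0
```

Run:
```python
from h import *
np.set_printoptions(precision=1,suppress=True)
rel([421,253.3,30],0.246)
s=snap('wrist','w4.png')
for n,z in [('weight',0),('lug',36),('slot_mouth',6)]:
    print(n,[(np.round(d['at'],1),round(d['score'],2),onz(s,d['at'],z)) for d in env.place_of('wrist',n)])
cv2.imwrite('pics/w4b.png',cv2.resize(cv2.imread('pics/w4.png')[100:460,80:560],(800,600)))
```

```text
turn [-0. -0.  0.] shift [-0.  0.  0.] | pos [421.9 254.4  72.2] ee [-3.1 -0.   0.2] t 5.47 F [ 0.7 -0.4  0.7]
weight [(array([176.6, 106. ]), 0.93, array([432.2, 389.9,   0. ])), (array([191.2, 316.9]), 0.88, array([454.9, 262.1,   0. ]))]
lug [(array([268., 318.]), 0.83, array([420. , 252.7,  36. ]))]
slot_mouth [(array([116.3, 318.7]), 0.87, array([498.2, 272. ,   6. ])), (array([355.6, 562.3]), 0.83, array([384. ,  65.4,   6. ])), (array([201.1, 174.9]), 0.56, array([429., 345.,   6.]))]
```

View pics/w4b.png

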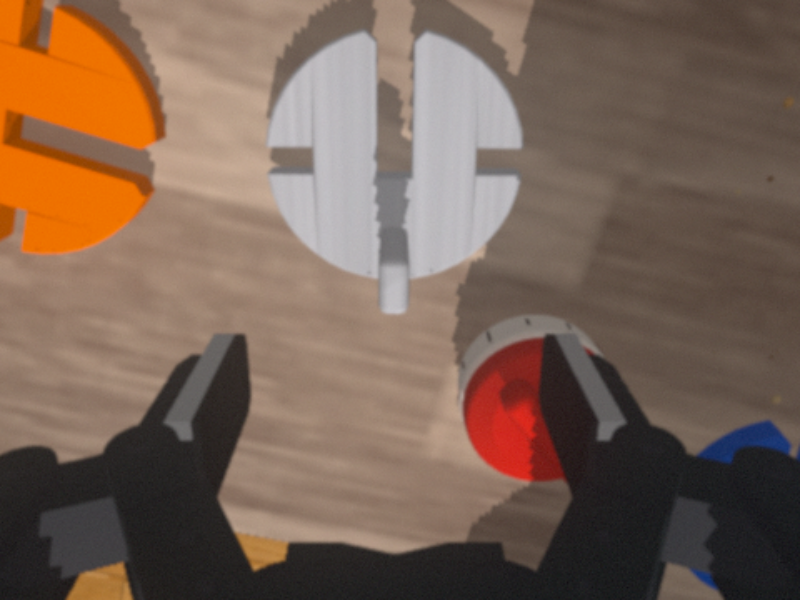

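Lug centred between the pads (view 394,290), timer clear by about 20 mm. Descend and grip.

Scaled: 0.042 m is 0.0525, -0.001 m is -0.0013.

Request:
move_arm(targets=[[[0,0,0,-0.0013,0.0013,0.025,0.4],[0,0,0,-0.0013,0.0013,0.0525,0.4],[0,0,0,-0.0013,0.0013,0.0525,0.4],[0,0,0,-0.0013,0.0013,0.0525,-0.3],[0,0,0,-0.0013,0.0013,0.0525,-1],[0,0,0,-0.0013,0.0013,0.0525,-1],[0,0,0,-0.0013,0.0013,0.0525,-1],[0,0,0,-0.0013,0.0013,0.0525,-1]]], force=70)

```text
time_s: 6.33
position: [420.7, 253.3, 29.9]
ee_rot: [-3.14, -0.001, 0.247]
contact_force: [-2.7, -0.7, 8.2]
gripper_width: 0.084
grasp_force: 68.7
```

Request:
move_arm(targets=[[[0,0,0,0,0,0,-1],[0,0,0,0,0,0,-1],[0,0,0,0,0,0,-1],[0,0,0,0,0,0,-1]]])

```text
time_s: 6.67
position: [420.7, 253.3, 29.9]
ee_rot: [-3.14, -0.002, 0.247]
contact_force: [-2.2, -0.6, 8.7]
gripper_width: 0.078
grasp_force: 68.7
```

Scaled: -0.1 m is -0.125, -0.08 m is -0.1.

Request:
move_arm(targets=[[[0,0,0,0,0,-0.0125,-1],[0,0,0,0,0,-0.05,-1],[0,0,0,0,0,-0.1,-1],[0,0,0,0,0,-0.125,-1],[0,0,0,0,0,-0.125,-1],[0,0,0,0,0,-0.125,-1],[0,0,0,0,0,-0.125,-1]]])

```text
time_s: 7.25
position: [419.2, 252.2, 127.8]
ee_rot: [3.141, 0.001, 0.247]
contact_force: [-0.9, 0.7, -3.7]
gripper_width: 0.081
grasp_force: 68.8
```

Run:
```python
from h import *
np.set_printoptions(precision=2,suppress=True)
rel([421,253.3,30],0.246); print(env.get_obs()['moment'])
s=snap('wrist','w5.png'); np.savez('w5.npz',K=s['K'],T=s['T'])
o=env.get_obs();p=o['position'];Rm=R.from_euler('xyz',o['ee_rot']);z=p[2]-30
for n,h in [('weight',0),('lug',36),('slot_mouth',6)]:
    print(n,[(np.round(d['at'],1),round(d['score'],2),Rm.inv().apply(onz(s,d['at'],z+h)-p)) for d in env.place_of('wrist',n)])
im=cv2.imread('pics/w5.png')
cv2.imwrite('pics/w5b.png',cv2.resize(im[90:330,160:480],(800,600),interpolation=cv2.INTER_CUBIC))
```

```text
turn [0. 0. 0.] shift [ 0.  -0.   0.1] | pos [419.2 252.2 127.8] ee [3.14 0.   0.25] t 7.25 F [-0.9  0.7 -3.7]
[-0.01  0.14 -0.03]
weight [(array([352.8, 501.3]), 0.67, array([-54.22, 109.51,  30.25])), (array([209.3, 316.5]), 0.65, array([33.42,  0.2 , 29.92]))]
lug [(array([414.3, 514.1]), 0.98, array([-64.73, 100.61,  -5.73])), (array([153.3,  65.4]), 0.87, array([ 65.67, -98.86,  -6.27])), (array([300.8, 315.1]), 0.74, array([ 0.2 , -0.45, -6.  ]))]
slot_mouth [(array([310.8, 517.7]), 0.81, array([-22.52, 110.59,  24.18])), (array([180. , 194.9]), 0.63, array([ 49.7 , -58.83,  23.82]))]
```

View pics/w5b.png

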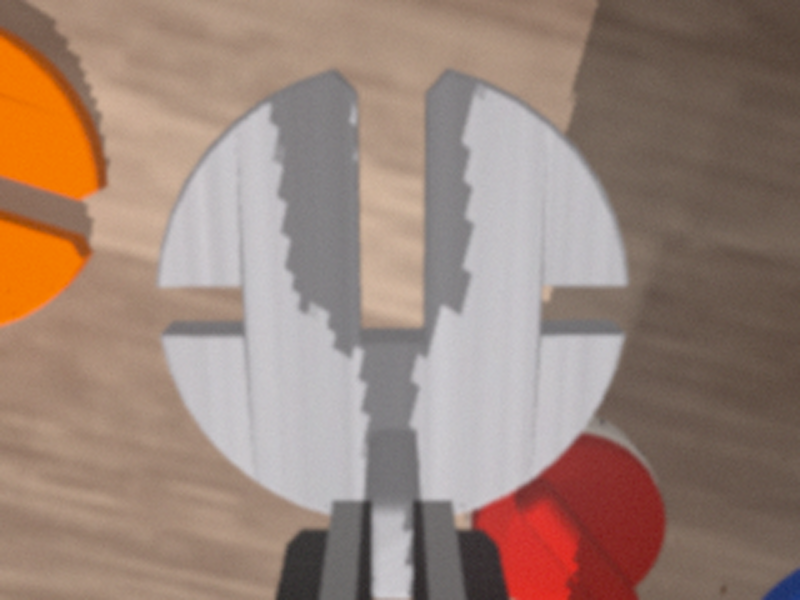

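The steel weight hangs level in the grip: slot up the picture at columns 360–427, notches at row ~310, lug between the pads. Measuring it in the tool frame.

Run:
```python
from h import *
np.set_printoptions(precision=2,suppress=True)
s=dict(np.load('w5.npz'));o=env.get_obs();p=np.array([420.0,252.9,129.]);p=np.array(o['position']);Rm=R.from_euler('xyz',[np.pi,0,.247]);print(p)
f=lambda x,y,h: Rm.inv().apply(onz(s,(90+y/2.5,160+x/2.5),p[2]-30+h)-p)
for nm,q,h in [('rimL',(159,310),12),('rimR',(627,310),12),('notchLlow',(200,335),12),('notchRlow',(582,334),12),('notchLup',(200,287),12),('notchRup',(582,287),12),('slotend',(392,345),12),('slotL far',(359,110),12),('slotR far',(427,110),12),('slotL near',(360,320),12),('slotR near',(425,320),12),('lugtop front',(392,502),46)]: print(nm,f(*q,h))
rel([390,-50,150],0.25)
```

```text
[419.32 252.07 127.29]
rimL [ 33.92 -44.65  18.  ]
rimR [33.85 45.87 18.  ]
notchLlow [ 28.86 -37.06  18.  ]
notchRlow [29.01 37.48 18.  ]
notchLup [ 38.48 -36.42  18.  ]
notchRup [38.43 36.86 18.  ]
slotend [26.78  0.4  18.  ]
slotL far [71.28 -5.55 18.  ]
slotR far [71.27  6.72 18.  ]
slotL near [31.88 -5.81 18.  ]
slotR near [31.87  6.8  18.  ]
lugtop front [ 10.13   0.32 -16.  ]
turn [ 0.  0. -0.] shift [-0.1   0.29 -0.02] | pos [419.3 252.1 127.3] ee [3.14 0.   0.25] t 7.45 F [-0.2  0.4 -3.7]
```

Run:
```python
from h import *
rel([433,-40,128],0.25)
```

```text
turn [ 0.001  0.002 -0.003] shift [-5.810e-02  2.866e-01 -2.000e-04] | pos [419.3 252.1 127.3] ee [3.14e+00 2.00e-03 2.47e-01] t 7.45 F [-0.2  0.4 -3.7]
```

Scaled: 0.2866 m is 0.3583, 0.25 m is 0.3125, -0.003 rad is -0.0005.

Request:
move_arm(targets=[[[0,0,-0.0005,-0.0081,0.04,0,-1],[0,0,-0.0005,-0.0166,0.0819,0,-1],[0,0,-0.0005,-0.025,0.125,0,-1],[0,0,-0.0005,-0.0344,0.1688,0,-1],[0,0,-0.0005,-0.0438,0.2125,0,-1],[0,0,-0.0005,-0.0531,0.2625,0,-1],[0,0,-0.0005,-0.0638,0.3125,0,-1],[0,0,-0.0005,-0.0725,0.3583,0,-1]]])

```text
time_s: 8.12
position: [432.9, -41.9, 128.1]
ee_rot: [-3.142, 0.001, 0.249]
contact_force: [1.8, 1.1, -4.1]
gripper_width: 0.074
grasp_force: 68.9
```

Request:
move_arm(targets=[[[0,0,0,0,0,0,-1],[0,0,0,0,0,0,-1],[0,0,0,0,0,0,-1],[0,0,0,0,0,0,-1]]])

```text
time_s: 8.45
position: [433.6, -38.4, 128.2]
ee_rot: [3.142, 0.001, 0.251]
contact_force: [-0.1, -0.4, -4.2]
gripper_width: 0.077
grasp_force: 68.9
```

Run:
```python
from h import *
np.set_printoptions(precision=2,suppress=True)
rel([432.8,-40.3,112],0.25); print(env.get_obs()['moment'],env.get_obs()['grasp_force'])
s=snap('wrist','w6.png'); np.savez('w6.npz',K=s['K'],T=s['T'])
print([(np.round(d['at'],1),round(d['score'],2),onz(s,d['at'],72)) for d in env.place_of('wrist','stem_foot')])
r,c=proj(s,[543.3,-12.5,115]);print(r,c)
im=cv2.imread('pics/w6.png')
cv2.imwrite('pics/w6b.png',cv2.resize(im[10:310,120:520],(800,600),interpolation=cv2.INTER_CUBIC))
```

```text
turn [0. 0. 0.] shift [-0.    0.    0.02] | pos [433.6 -38.4 128.2] ee [3.14 0.   0.25] t 8.45 F [-0.1 -0.4 -4.2]
[-0.03  0.13  0.03] 68.94546389579773
[(array([ 47.2, 318.8]), 0.75, array([542.56, -12.  ,  72.  ]))]
28.347491761627566 321.21988947203994
```

View pics/w6b.png

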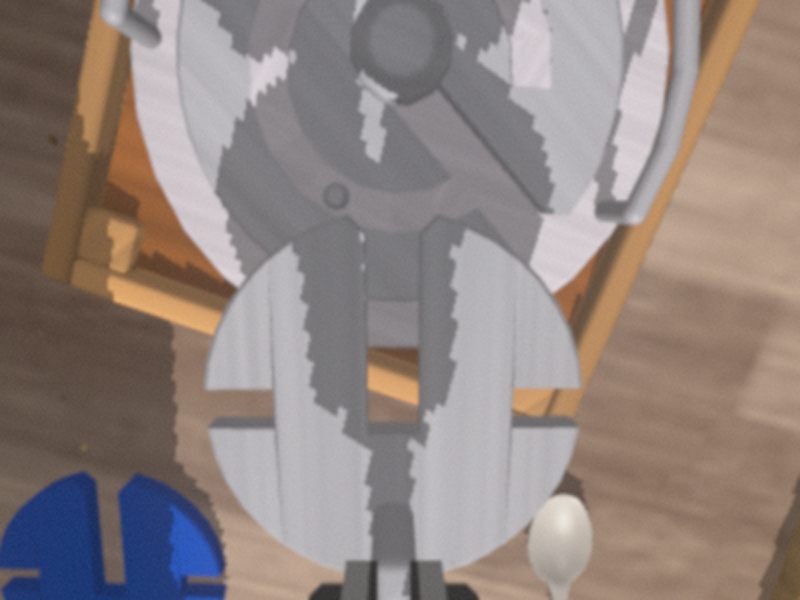

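Run:
```python
from h import *
np.set_printoptions(precision=4,suppress=True)
s=dict(np.load('w6.npz'))
rel([432.8,-40.3,112],0.25)
h=onz(s,(10+38/2,120+402/2),115);print(h)
```

```text
turn [0.    0.001 0.002] shift [-0.0013  0.0017  0.0163] | pos [433.7 -38.3 128.3] ee [3.141 0.001 0.252] t 8.55 F [ 0.5  0.1 -4.3]
[543.0525 -12.4732 115.    ]
```

Scaled: 0.016 m is 0.02, 0.0017 m is 0.0021, 0.002 rad is 0.0003.

Request:
move_arm(targets=[[[0,0,0.0003,-0.0013,0.0021,0.01,-1],[0,0,0.0003,-0.0013,0.0021,0.02,-1],[0,0,0.0003,-0.0013,0.0021,0.02,-1],[0,0,0.0003,-0.0013,0.0021,0.02,-1],[0,0,0.0003,-0.0013,0.0021,0.02,-1]]])

```text
time_s: 8.97
position: [433.1, -41.3, 112.4]
ee_rot: [3.141, 0.001, 0.248]
contact_force: [-0.4, -0.0, -3.5]
gripper_width: 0.079
grasp_force: 69.0
```

Run:
```python
from h import *
np.set_printoptions(precision=4,suppress=True)
rel([432.8,-40.3,112],0.25)
rel([510.3,-20.5,112],0.25)
```

```text
turn [ 0.     0.001 -0.002] shift [-0.0001 -0.001   0.0004] | pos [433.1 -41.3 112.4] ee [3.141 0.001 0.248] t 8.97 F [-0.4 -0.  -3.5]
turn [ 0.     0.001 -0.002] shift [ 0.0799 -0.0012  0.0003] | pos [433.1 -41.3 112.4] ee [3.141 0.001 0.248] t 8.97 F [-0.4 -0.  -3.5]
```

Advance in two stages, slowly.

Scaled: 0.045 m is 0.0563, -0.001 m is -0.0013, -0.001 rad is -0.0002.

Request:
move_arm(targets=[[[0,0,-0.0002,0.01,-0.0013,0,-1],[0,0,-0.0002,0.02,-0.0013,0,-1],[0,0,-0.0002,0.03,-0.0013,0,-1],[0,0,-0.0002,0.0375,-0.0013,0,-1],[0,0,-0.0002,0.045,-0.0013,0,-1],[0,0,-0.0002,0.0525,-0.0013,0,-1],[0,0,-0.0002,0.0563,-0.0013,0,-1],[0,0,-0.0002,0.0563,-0.0013,0,-1]]])

```text
time_s: 9.63
position: [477.3, -29.2, 112.5]
ee_rot: [3.141, 0.0, 0.249]
contact_force: [0.1, -0.1, -3.7]
gripper_width: 0.079
grasp_force: 68.9
```

Run:
```python
from h import *
np.set_printoptions(precision=4,suppress=True)
rel([510.3,-20.5,112],0.25)
s=snap('wrist','w7.png'); np.savez('w7.npz',K=s['K'],T=s['T'])
print(proj(s,[543.3,-12.5,115]),proj(s,[543.3,-12.5,100]))
im=cv2.imread('pics/w7.png')
cv2.imwrite('pics/w7b.png',cv2.resize(im[60:300,160:480],(800,600),interpolation=cv2.INTER_CUBIC))
```

```text
turn [ 0.001  0.    -0.001] shift [ 0.0341 -0.0003  0.0005] | pos [477.3 -29.2 112.5] ee [3.141 0.    0.249] t 9.63 F [ 0.1 -0.1 -3.7]
(np.float64(145.62487101129912), np.float64(315.944964867447)) (np.float64(142.51865700381578), np.float64(315.93826098518383))
```

View pics/w7b.png

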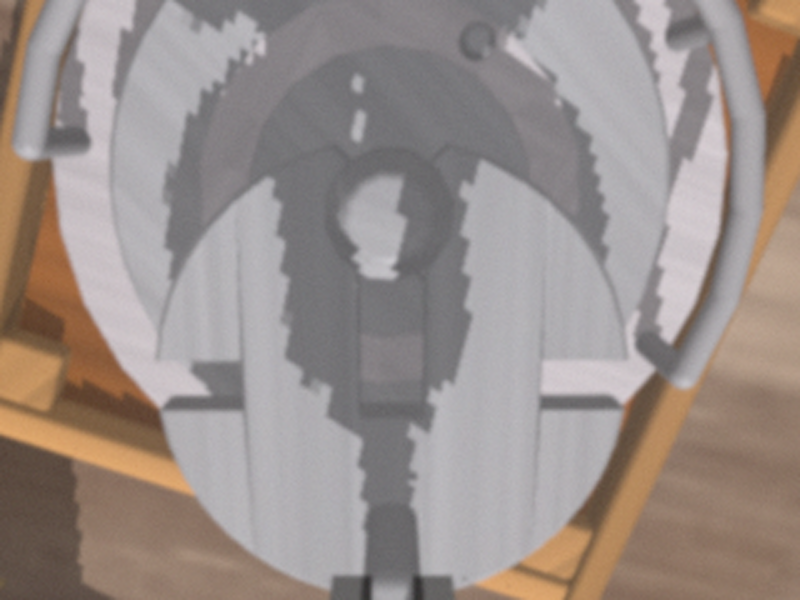

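The head (view 390,213) sits centred in the slot (360–425), with no contact. Continue home in x.

Scaled: 0.034 m is 0.0425, 0.03 m is 0.0375, -0.001 rad is -0.0002.

Request:
move_arm(targets=[[[0,0,-0.0002,0.0075,0,0,-1],[0,0,-0.0002,0.015,0,0,-1],[0,0,-0.0002,0.0225,0,0,-1],[0,0,-0.0002,0.03,0,0,-1],[0,0,-0.0002,0.0375,0,0,-1],[0,0,-0.0002,0.0425,0,0,-1],[0,0,-0.0002,0.0425,0,0,-1],[0,0,-0.0002,0.0425,0,0,-1]]])

```text
time_s: 10.35
position: [509.6, -21.0, 112.4]
ee_rot: [3.141, 0.001, 0.25]
contact_force: [-0.2, -0.7, -3.8]
gripper_width: 0.076
grasp_force: 68.9
```

```bash
cat >> h.py <<'E'
def row(P0,y0,P,y):
    a=R.from_euler('xyz',[np.pi,0,y0]); b=R.from_euler('xyz',[np.pi,0,y])
    return np.round(np.r_[(a.inv()*b).as_rotvec(),a.inv().apply(np.array(P)-P0)/1000],4)
S=np.array([543.2,-12.5])
def arc(yaw,z,c=(33.8,0.4)):
    Rm=R.from_euler('xyz',[np.pi,0,yaw]); return np.r_[S-Rm.apply([c[0],c[1],0])[:2],z]
E
python3 - <<'E'
from h import *
np.set_printoptions(precision=4,suppress=True)
o=env.get_obs();p=o['position'];y=o['ee_rot'][2];rel([510.3,-20.5,112],0.25);print(arc(.25,112))
for q in np.arange(.35,1.06,.1): print(round(q,2),row(p,y,arc(q,112),q))
E
```

```text
turn [ 0.     0.001 -0.   ] shift [ 0.0008 -0.0003  0.0004] | pos [509.6 -21.  112.4] ee [3.141 0.001 0.25 ] t 10.35 F [-0.2 -0.7 -3.8]
[510.3518 -20.4747 112.    ]
0.35 [ 0.      0.     -0.1002  0.001   0.003   0.0004]
0.45 [-0.      0.     -0.2002  0.0015  0.0064  0.0004]
0.55 [ 0.      0.     -0.3002  0.0023  0.0097  0.0004]
0.65 [-0.      0.     -0.4002  0.0034  0.0128  0.0004]
0.75 [ 0.      0.     -0.5002  0.0048  0.0159  0.0004]
0.85 [-0.      0.     -0.6002  0.0066  0.0188  0.0004]
0.95 [ 0.      0.     -0.7002  0.0086  0.0215  0.0004]
1.05 [ 0.      0.     -0.8002  0.0108  0.024   0.0004]
```

On the stem with no side force. Turn in free height first.

Scaled: 0.0215 m is 0.0269, 0.0188 m is 0.0235, -0.7 rad is -0.1114.

Request:
move_arm(targets=[[[0,0,-0.0159,0.0013,0.0038,0,-1],[0,0,-0.0318,0.0019,0.008,0,-1],[0,0,-0.0477,0.0029,0.0121,0,-1],[0,0,-0.0637,0.0043,0.016,0,-1],[0,0,-0.0796,0.006,0.0199,0,-1],[0,0,-0.0955,0.0083,0.0235,0,-1],[0,0,-0.1114,0.0108,0.0269,0,-1],[0,0,-0.1114,0.0108,0.0269,0,-1]]])

```text
time_s: 11.02
position: [523.3, -40.3, 112.6]
ee_rot: [3.141, 0.0, 0.954]
contact_force: [0.4, -0.1, -3.6]
gripper_width: 0.082
grasp_force: 69.0
```

Run:
```python
from h import *
np.set_printoptions(precision=4,suppress=True)
o=env.get_obs();p=o['position'];y=o['ee_rot'][2];rel(arc(y,112),y)
for q in [1.05,1.15,1.25,1.298]: print(round(q,2),row(p,y,arc(q,110),q))
```

```text
turn [0. 0. 0.] shift [ 0.0004 -0.0002  0.0006] | pos [523.3 -40.3 112.6] ee [3.141 0.    0.954] t 11.02 F [ 0.4 -0.1 -3.6]
1.05 [-0.      0.     -0.0963  0.0005  0.003   0.0026]
1.15 [-0.      0.     -0.1963  0.001   0.0064  0.0026]
1.25 [-0.      0.     -0.2963  0.0018  0.0097  0.0026]
1.3 [ 0.      0.     -0.3443  0.0022  0.0112  0.0026]
```

Scaled: 0.0112 m is 0.014, 0.0097 m is 0.0121, -0.344 rad is -0.0547.

Request:
move_arm(targets=[[[0,0,-0.0153,0.0006,0.0038,0,-1],[0,0,-0.0312,0.0013,0.008,0.0013,-1],[0,0,-0.0471,0.0023,0.0121,0.0025,-1],[0,0,-0.0547,0.0028,0.014,0.0031,-1],[0,0,-0.0547,0.0028,0.014,0.0031,-1],[0,0,-0.0547,0.0028,0.014,0.0031,-1]]])

```text
time_s: 11.52
position: [533.3, -44.4, 110.0]
ee_rot: [-3.141, 0.0, 1.289]
contact_force: [0.2, 0.3, -3.3]
gripper_width: 0.082
grasp_force: 69.0
```

Run:
```python
from h import *
np.set_printoptions(precision=4,suppress=True)
o=env.get_obs();p=o['position'];y=o['ee_rot'][2];rel(arc(1.298,105),1.298)
s=snap('wrist','w8.png'); np.savez('w8.npz',K=s['K'],T=s['T'],p=p,y=y)
print(proj(s,[543.3,-12.5,115]),proj(s,[576.05,-21.68,76]),proj(s,[510.9,-3.5,76]))
im=cv2.imread('pics/w8.png')
cv2.imwrite('pics/w8b.png',cv2.resize(im[90:330,160:480],(800,600),interpolation=cv2.INTER_CUBIC))
```

```text
turn [-0.     0.    -0.009] shift [-0.0004  0.0005  0.005 ] | pos [533.3 -44.4 110. ] ee [-3.141  0.     1.289] t 11.52 F [ 0.2  0.3 -3.3]
(np.float64(229.8846522379265), np.float64(318.85326800689404)) (np.float64(206.49011982267393), np.float64(383.37515472997336)) (np.float64(207.660034809781), np.float64(254.29715910189296))
```

View pics/w8b.png

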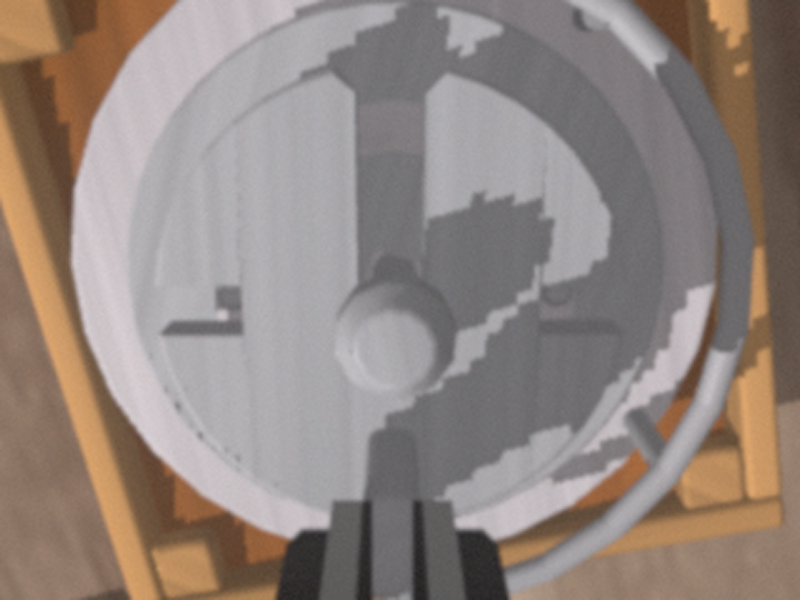

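The pips (view 555,295 and 236,294) sit under both notches. Lower carefully.

Scaled: 0.004 m is 0.005, 0.0035 m is 0.0044, -0.009 rad is -0.0014.

Request:
move_arm(targets=[[[0,0,-0.0014,-0.0003,0.0005,0.0013,-1],[0,0,-0.0014,-0.0003,0.0005,0.0025,-1],[0,0,-0.0014,-0.0003,0.0005,0.0038,-1],[0,0,-0.0014,-0.0003,0.0005,0.0044,-1],[0,0,-0.0014,-0.0003,0.0005,0.005,-1],[0,0,-0.0014,-0.0003,0.0005,0.005,-1]]])

```text
time_s: 12.07
position: [533.9, -44.6, 105.9]
ee_rot: [-3.141, 0.0, 1.303]
contact_force: [0.7, 1.4, -3.3]
gripper_width: 0.082
grasp_force: 68.9
```

Scaled: 0.001 m is 0.0013, 0.0005 m is 0.0006.

Request:
move_arm(targets=[[[0,0,0,0,0,0.0006,-1],[0,0,0,0,0,0.0013,-1],[0,0,0,0,0,0.0013,-1]]])

```text
time_s: 12.32
position: [533.9, -44.7, 104.9]
ee_rot: [-3.141, 0.0, 1.303]
contact_force: [-0.9, -0.3, -4.1]
gripper_width: 0.081
grasp_force: 68.9
```

Scaled: 0.0015 m is 0.0019, 0.001 m is 0.0013.

Request:
move_arm(targets=[[[0,0,0,0,0,0.0006,-1],[0,0,0,0,0,0.0013,-1],[0,0,0,0,0,0.0019,-1],[0,0,0,0,0,0.0019,-1]]])

```text
time_s: 12.65
position: [533.9, -44.7, 103.4]
ee_rot: [-3.141, 0.0, 1.303]
contact_force: [-1.0, -0.4, -2.9]
gripper_width: 0.082
grasp_force: 69.0
```

Scaled: 0.001 m is 0.0013, 0.0005 m is 0.0006.

Request:
move_arm(targets=[[[0,0,0,0,0,0.0006,-1],[0,0,0,0,0,0.0013,-1],[0,0,0,0,0,0.0013,-1]]])

```text
time_s: 12.9
position: [534.0, -44.9, 102.6]
ee_rot: [3.141, 0.0, 1.303]
contact_force: [-0.3, -0.6, -1.2]
gripper_width: 0.082
grasp_force: 69.2
```

Scaled: 0.0005 m is 0.0006.

Request:
move_arm(targets=[[[0,0,0,0,0,0.0006,-1],[0,0,0,0,0,0.0006,-1]]])

```text
time_s: 13.07
position: [534.0, -44.9, 102.2]
ee_rot: [3.141, 0.0, 1.302]
contact_force: [-0.2, -1.9, -0.8]
gripper_width: 0.079
grasp_force: 69.4
```

Scaled: 0.0005 m is 0.0006.

Request:
move_arm(targets=[[[0,0,0,0,0,0.0006,-1],[0,0,0,0,0,0.0006,-1]]])

```text
time_s: 13.23
position: [534.1, -45.0, 102.0]
ee_rot: [3.141, -0.0, 1.302]
contact_force: [-2.1, -1.1, 2.9]
gripper_width: 0.083
grasp_force: 70.0
```

Run:
```python
from h import *
np.set_printoptions(precision=3,suppress=True)
o=env.get_obs();p=o['position'];print(p,o['ee_rot'],o['contact_force'],o['moment'])
s=snap('wrist','w9.png')
print(proj(s,[543.3,-12.5,115]))
im=cv2.imread('pics/w9.png')
cv2.imwrite('pics/w9b.png',cv2.resize(im[90:330,160:480],(800,600),interpolation=cv2.INTER_CUBIC))
```

```text
[534.116 -44.966 101.971] [ 3.141 -0.     1.302] [-2.137 -1.1    2.918] [-0.53   0.49   0.012]
(np.float64(235.20402817239167), np.float64(317.8333063340529))
```

View pics/w9b.png

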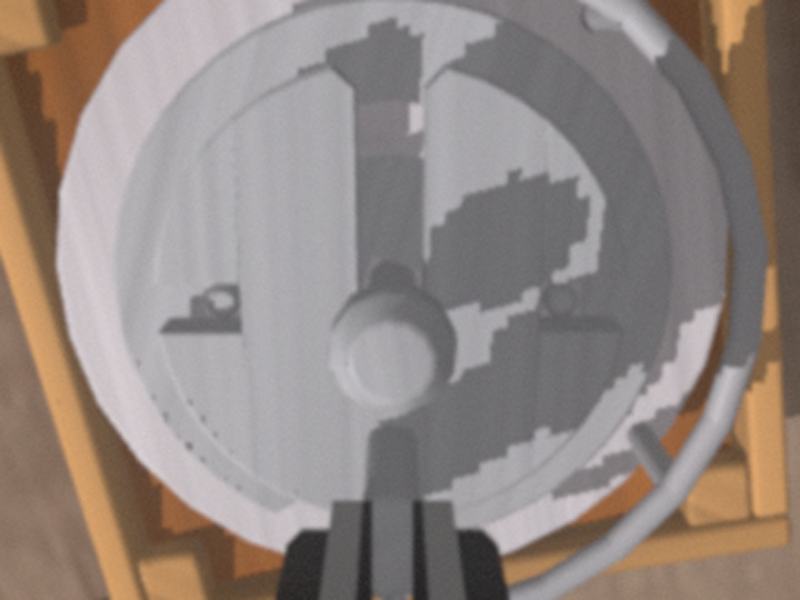

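Both pips show inside the notches (view 218,300 and 558,298) and contact is light at the expected height. Release by a partial opening.

Request:
move_arm(targets=[[[0,0,0,0,0,0,-0.7],[0,0,0,0,0,0,-0.5],[0,0,0,0,0,0,-0.4],[0,0,0,0,0,0,-0.4],[0,0,0,0,0,0,-0.4]]], force=20)

```text
time_s: 13.7
position: [534.0, -44.4, 101.5]
ee_rot: [3.141, -0.0, 1.303]
contact_force: [0.7, -0.8, 1.2]
gripper_width: 0.295
grasp_force: 0.0
```

Scaled: -0.09 m is -0.1125, -0.075 m is -0.0938.

Request:
move_arm(targets=[[[0,0,0,0,0,-0.0125,-0.4],[0,0,0,0,0,-0.0313,-0.4],[0,0,0,0,0,-0.0625,-0.4],[0,0,0,0,0,-0.0938,-0.4],[0,0,0,0,0,-0.1125,-0.4],[0,0,0,0,0,-0.1125,-0.4],[0,0,0,0,0,-0.1125,-0.4]]])

```text
time_s: 14.28
position: [534.6, -44.6, 192.8]
ee_rot: [3.14, -0.001, 1.303]
contact_force: [-0.1, -0.1, -0.4]
gripper_width: 0.298
grasp_force: 0.0
```

Run:
```python
from h import *
np.set_printoptions(precision=2,suppress=True)
o=env.get_obs();print(o['position'],o['contact_force'],o['gripper_width'])
s=snap('wrist','w10.png'); np.savez('w10.npz',K=s['K'],T=s['T'])
for n,z in [('weight',72),('lug',108),('slot_mouth',78),('stem_foot',72)]:
    print(n,[(np.round(d['at'],1),round(d['score'],2),onz(s,d['at'],z)) for d in env.place_of('wrist',n)])
r,c=map(int,proj(s,[543.3,-12.5,84]));r0,c0=max(r-105,0),c-140;print(r0,c0)
im=cv2.imread('pics/w10.png')
cv2.imwrite('pics/w10b.png',cv2.resize(im[r0:r0+210,c0:c0+280],(800,600),interpolation=cv2.INTER_CUBIC))
```

```text
[534.57 -44.62 192.79] [-0.08 -0.08 -0.43] 0.29821482008227657
weight [(array([176.6, 311.8]), 0.92, array([540.31, -10.23,  72.  ])), (array([148.7,  81. ]), 0.57, array([383.91,  53.89,  72.  ]))]
lug [(array([176.2,  22.5]), 0.9, array([361.92,  45.46, 108.  ])), (array([238.7, 316.3]), 0.67, array([533.82, -46.3 , 108.  ]))]
slot_mouth [(array([111.5, 316.7]), 0.61, array([556.01,  33.23,  78.  ])), (array([128.1, 119.7]), 0.56, array([420.22,  59.12,  78.  ])), (array([237.5, 313.8]), 0.41, array([529.5 , -54.92,  78.  ]))]
stem_foot [(array([175.1, 316. ]), 0.72, array([543.62,  -9.98,  72.  ]))]
76 176
```

View pics/w10b.png

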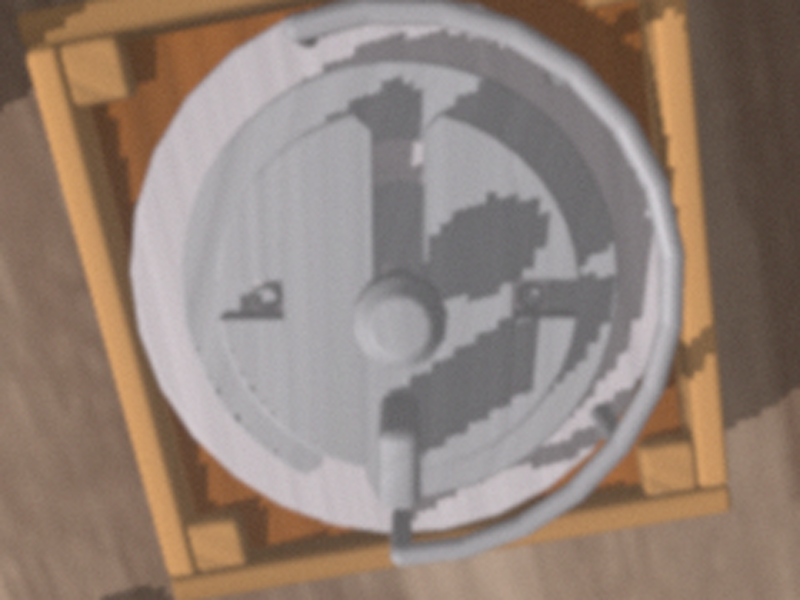

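The picture shows the weight flat round the stem, both pips inside the notches (view 265,297 and 532,295), and the gripper clear of it. Handing in.

Run:
```python
from rig import env
print(env.close_job())
```

```text
the job is handed in; nothing more can be done
None
```

The steel weight is on the stem, turned over the two pips, seated flat on the lower weight's ring and released. I handed the job in at about 14 s, and the interface returned no verdict. I viewed 12 pictures, two more than the 10 allowed.

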